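# Put the press tools away in their caddy

### The job

Put the four forging-press tools away in the caddy, each standing upright and right down on the board of its own nest: the round ring over the peg, the cone inside the round rim, the square-footed cut-off tool inside the square rim and the grooved swage inside the long rim. Leave the hexagon nut and the plain steel block, which are not press tools, lying where they are. Finish with all four tools let go and at rest.

Things in the scene. Friction and masses are not known exactly. Their poses are not given: they have to be found in the camera images.
- bolster_ring: Bolster ring of a forging press: thick ROUND steel ring lying flat, 58 mm outside diameter, 34 mm hole, 30 mm tall, about 0.4 kg. Flat on the bench, origin: centre of its underside, z up. Dark steel.
- cone: Cone tool: round, 50 mm diameter straight-sided foot 32 mm tall, then a pointed cone to 75 mm total height, about 0.65 kg. Flat on the bench, origin: centre of its underside, z up. Dark steel.
- cutoff: Cut-off tool: square foot 44 x 44 mm, 32 mm tall, carrying a wedge-shaped bright blade (21 mm thick at its bottom) whose edge runs along its y axis, 71 mm total height, about 0.6 kg. Flat on the bench, origin: centre of its underside, z up. Dark steel.
- swage: Swage: rectangular steel block 40 mm (along its x) by 64 mm (along its y), 42 mm tall, with a 26 mm wide, 18 mm deep GROOVE running along its y in the top face, about 0.6 kg. Flat on the bench, origin: centre of its underside, z up. Dark steel.
- hex_nut: Look-alike, not a press tool: a big SIX-SIDED nut lying flat, 56 mm across the flats (65 mm across corners), 34 mm hole, 30 mm tall, about 0.35 kg. To be left where it lies. Flat on the bench, origin: centre of its underside, z up. Dark steel.
- offcut: Look-alike, not a press tool: a PLAIN steel block 40 mm (along its x) by 64 mm (along its y), 42 mm tall, no groove, about 0.7 kg. To be left where it lies. Flat on the bench, origin: centre of its underside, z up. Dark steel.
- nest_peg: Nest for the bolster ring: board with one upright wooden peg in the middle, 18 mm diameter, its top 45 mm above the origin. Fixed plywood board 88 x 88 mm, one of four 92 mm apart in a row along their y axes, in any order, in a steel caddy (376 x 100 mm, walls 14 mm high). Origin: centre of its underside, 4 mm above the bench, z up; tools rest 5 mm above it.
- nest_round: Nest for the cone tool: board with a low circular rim, 66 mm inside diameter, 4 mm thick, its top 15 mm above the origin. Fixed plywood board 88 x 88 mm, one of four 92 mm apart in a row along their y axes, in any order, in a steel caddy (376 x 100 mm, walls 14 mm high). Origin: centre of its underside, 4 mm above the bench, z up; tools rest 5 mm above it.
- nest_square: Nest for the cut-off tool: board with a low square rim, 60 x 60 mm inside, sides along its x and y, 4 mm thick, its top 15 mm above the origin. Fixed plywood board 88 x 88 mm, one of four 92 mm apart in a row along their y axes, in any order, in a steel caddy (376 x 100 mm, walls 14 mm high). Origin: centre of its underside, 4 mm above the bench, z up; tools rest 5 mm above it.
- nest_long: Nest for the swage: board with a low rectangular rim, inside 56 mm along its x and 80 mm along its y, 4 mm thick, its top 15 mm above the origin. Fixed plywood board 88 x 88 mm, one of four 92 mm apart in a row along their y axes, in any order, in a steel caddy (376 x 100 mm, walls 14 mm high). Origin: centre of its underside, 4 mm above the bench, z up; tools rest 5 mm above it.

How it is judged (in metres and radians):
At the end, for the whole second after the job is handed in: Each of the four tools rests in its own nest: within 14 mm of the nest's centre, its underside less than 9 mm above the board's underside (5 mm when seated), tilted less than 0.12 rad, slower than 0.02 m/s and 0.2 rad/s. The nut and the plain block have never been shifted by more than 30 mm (horizontal distance between bolster_ring and nest_peg below 0.014 m and z of bolster_ring in the frame of nest_peg below 0.009 m and angle between each of bolster_ring, cone, cutoff, swage's own z axis and vertical below 0.12 rad and linear speed of each of bolster_ring, cone, cutoff, swage below 0.02 m/s and angular speed of each of bolster_ring, cone, cutoff, swage below 0.2 rad/s and horizontal distance between cone and nest_round below 0.014 m and z of cone in the frame of nest_round below 0.009 m and horizontal distance between cutoff and nest_square below 0.014 m and z of cutoff in the frame of nest_square below 0.009 m and horizontal distance between swage and nest_long below 0.014 m and z of swage in the frame of nest_long below 0.009 m); the robot touches nothing.
It fails at once if the hexagon nut was shifted by more than 30 mm (distance of hex_nut from where it was at the start of the episode above 0.03 m).
It fails at once if the plain steel offcut was shifted by more than 30 mm (distance of offcut from where it was at the start of the episode above 0.03 m).
It also fails if it takes over 112 s, if anything falls off the work surface, if the arm or the gripper's body presses on something with over 40 N, if the wrist force passes 120 N, or if a joint passes its speed limit or range.

### The arm

A 6-joint arm with a two-finger parallel gripper is mounted at the origin on the work surface. World frame = base frame: x ahead of the robot, y to its left, z up, the work surface at z = 0. Lengths are in mm, angles in degrees, forces in N, time in s.
With the tool pointing down it reaches from about 350 to 850 mm from the base axis. Payload 8.1 kg.
Tool frame: the origin (TCP) lies at the very end of the fingers, on their centre line; the grasp point (between the pads) lies 19 mm behind it; z points along the fingers, y is the line along which they close (so a half turn about z gives the same grasp; the last joint's range is limited). The gripper opens to 85 mm and grips with 20 to 120 N. Pads are 22 mm wide; open, the fingers measure 114 mm over their backs; the gripper's body (76 mm by 85 mm) begins 54 mm behind the grasp point. The pads swing forward as they close: fully open they stand 13 mm farther back than shut.
Start: joints at [-76.513, 7.471, 85.268, -0, 87.261, -4.893], TCP at [189.216, -569.388, 231.292] pointing down, gripper open.
Joint ranges: [-169.43, 169.43], [-51.17, 129.36], [1.28, 143.12], [-76.62, 256.62], [0, 156.53], [-152.29, 152.29]. Speed limits (degrees/s): [136.94, 136.94, 159.86, 180, 180, 180].

### API

Orientations are given as [roll, pitch, yaw] about the fixed x, y, z axes, in that order (R = Rz(yaw) Ry(pitch) Rx(roll)).
In Python, from bench import status, viewer, job gives the robot as it stands.
- The arm moves only by the tool arm_command, never from a script. Its argument "targets" is a list that holds one entry, the list of rows, each a list of 7 numbers: the shift along the world's x, y, z in m, then the turn, a rotation vector about the world's x, y, z in rad, then the opening, from -1 (shut) to 1 (fully open). In form: [[[dx, dy, dz, rx, ry, rz, gripper], ...]]. A call has 1 to 10 rows; each row shifts and turns the commanded pose from where the row before left it; what a row does not reach is not made up. A row lasts 1/8 s, in which the tool goes at most 62.5 mm and 10.7 degrees, less where a joint would pass 70% of its speed; a pose out of reach is approached as far as the arm can. A call with a gripper value outside its range is refused whole. The fingers move at their own pace and stop on an object; "force" is the grip in N (left out, the last holds). Time passes only in rows, so rows that do not move let the fingers close. It gives the time, the measured TCP pose, the force, the opening and the grip force at its end, in the units of the state.
- status.sense(): the state, without advancing time (a new reading comes with each control period).
- viewer.snapshot(name): name is "scene" or "top"; returns the picture (384x512x3 uint8, red, green, blue); there is no depth.
- viewer.camera_model(name): a dict with "vertical_fov" (degrees; the focal length in pixels is half the picture's height over the tangent of half this angle, whatever the lens; pixels are square), "cx", "cy" (the principal point, pixels), "xyz" and "attitude" of the camera in the world. Camera axes: x right, y down, z forward; pixel columns grow to the right and rows downward; lengths in mm; the calibration is good to about 2 mm. A picture is of the moment at which its call begins. camera_model takes no time and is no camera call.
- job.hand_in(): hands the job in; it is judged then, once.
The state is a dict: "time": time; "joint_pos": joint angles; "qd": joint speeds; "joint_efforts": joint torques, N m; "tool_pos": TCP position; "tcp_rot": TCP orientation; "ft_force": force on the tool from outside, world axes, zero at the start; "wrist_torque": the same for the moment, N m; "finger_gap": finger opening in mm; "grip_force": force on a finger pad.
Only numpy, scipy, OpenCV 4.12 (cv2) and the standard library are available. Lean on these libraries where they do the work, as an engineer would, in place of code of your own. Each camera call takes 0.05 s, during which the arm holds its last target. There are 200 camera calls.

## Working session

There is one attempt and no reset: what is moved stays moved. The work goes in short steps, Python scripts to look and compute and a tool call to move; the robot and the scene stay as the last step left them, time stands still between calls to the robot, and variables do not carry over. Pictures are saved under pics/ and viewed, at most 14 in all, crops included, and the job is handed in when it is done.

Besides the shell and the picture viewer there is one more tool, called after "Call:" as a command line: name --argument value ..., lists and objects as JSON in quotes. arm_command: Moves the arm, as the interface text tells. Its arguments: {"type":"object","properties":{"targets":{"type":"array"},"force":{"type":"number"}},"required":["targets"]}

```bash
mkdir -p pics
python3 - <<'E'
from bench import status, viewer
import cv2
for n in("scene","top"):
    cv2.imwrite(f"pics/{n}0.png",cv2.cvtColor(viewer.snapshot(n),cv2.COLOR_RGB2BGR)); print(viewer.camera_model(n))
print(status.sense())
E
```

```text
{'vertical_fov': 47.158595240447994, 'cx': 251.18047337263312, 'cy': 188.82173104732493, 'xyz': array([1209.29505683,  647.58401872,  653.26728197]), 'attitude': array([-123.73031402,   -0.76695818,  132.92828642])}
{'vertical_fov': 52.157075006509764, 'cx': 255.2429156857535, 'cy': 192.0058444219503, 'xyz': array([ 462.16748984,   -8.70210277, 1158.2883782 ]), 'attitude': array([-176.1980359 ,   -0.47841445,  -89.53446764])}
{'time': 0.1, 'joint_pos': array([-7.65111810e+01,  7.51260237e+00,  8.53220656e+01, -1.27861264e-03,
        8.72618027e+01, -4.89516788e+00]), 'qd': array([ 0.08156648,  0.06141519, -0.18597036, -0.02951087, -0.08420814,
        0.05989399]), 'joint_efforts': array([ 7.10340155e-04, -5.70955753e+01, -5.01940119e+01, -2.15183236e-04,
        8.21196445e-03,  8.98583608e-07]), 'tool_pos': array([ 189.10799524, -568.90237789,  230.3396797 ]), 'tcp_rot': array([-1.79903772e+02, -6.95973342e-03,  1.83840432e+01]), 'ft_force': array([ 0.06276944,  0.53069105, -0.29476865]), 'wrist_torque': array([-0.02596237, -0.04658817,  0.03138947]), 'grip_force': 0.0, 'finger_gap': 85.62205466400476}
```

View pics/top0.png

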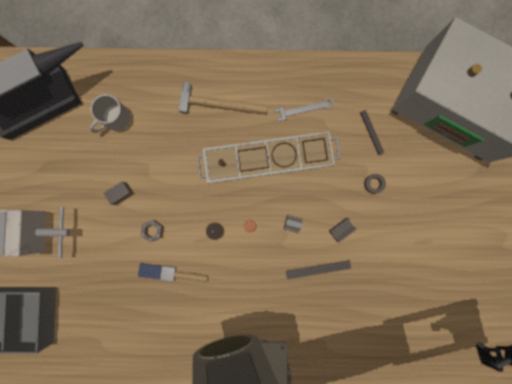

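View pics/scene0.png

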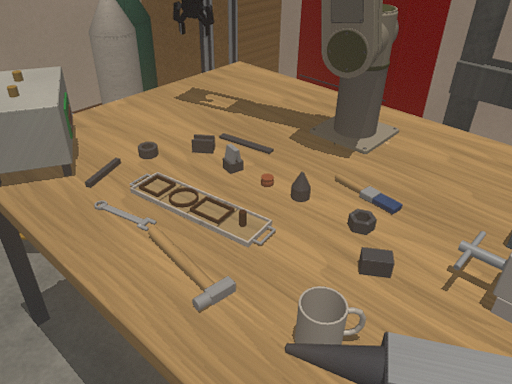

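Top view (up = +x, right = −y): ring at (375,183), cone (215,231), cut-off (293,224), swage (343,230). The nut is at (152,231) and the plain block at (118,193). The caddy nests run left to right: peg (222,162), long (253,159), round (284,155), square (315,151). The scene view agrees with this. Next I'll segment and cast rays.

```bash
cat > h.py <<'E'
import numpy as np, cv2
from scipy.spatial.transform import Rotation as R
from bench import status, viewer
def cam(n):
    m=viewer.camera_model(n); return m,192/np.tan(np.radians(m['vertical_fov']/2)),R.from_euler('xyz',m['attitude'],degrees=True).as_matrix()
def ray(n,u,v,z):
    m,f,A=cam(n); d=A@np.array([(u-m['cx'])/f,(v-m['cy'])/f,1]); return m['xyz']+d*(z-m['xyz'][2])/d[2]
def proj(n,p):
    m,f,A=cam(n); c=A.T@(np.array(p)-m['xyz']); return m['cx']+f*c[0]/c[2], m['cy']+f*c[1]/c[2]
E
python3 - <<'E'
from h import *
im=cv2.imread('pics/top0.png'); hsv=cv2.cvtColor(im,cv2.COLOR_BGR2HSV)
objs=dict(ring=(375,183,30),cone=(215,231,30),cutoff=(293,224,32),swage=(343,230,42),nut=(152,231,30),offcut=(118,193,42))
m=((hsv[...,1]<75)).astype(np.uint8)*255
for k,(u,v,z) in objs.items():
    w=m[v-22:v+22,u-22:u+22]; n,l,s,c=cv2.connectedComponentsWithStats(w)
    i=1+np.argmax(s[1:,4]); pts=np.argwhere(l==i)[:,::-1]+[u-22,v-22]
    r=cv2.minAreaRect(pts.astype(np.float32)); 
    b=np.array([ray('top',*q,z)[:2] for q in cv2.boxPoints(r)]); e=np.diff(b,axis=0)
    print(k,s[i,4],np.round(r[0],1),'ctr',np.round(b.mean(0)),'sides',[(round(float(np.hypot(*x))),round(float(np.degrees(np.arctan2(x[1],x[0]))))) for x in e[:2]])
t=im[125:265,95:400]; cv2.imwrite('pics/t1.png',cv2.resize(t,None,fx=2.6,fy=2.6,interpolation=cv2.INTER_CUBIC))
s=cv2.imread('pics/scene0.png')[125:285,70:420]; cv2.imwrite('pics/s1.png',cv2.resize(s,None,fx=2.2,fy=2.2,interpolation=cv2.INTER_CUBIC))
E
```

```text
ring 199 [374.5 183. ] ctr [ 566. -362.] sides [(55, -89), (52, 179)]
cone 162 [214.  230.5] ctr [426. 100.] sides [(40, -90), (37, -179)]
cutoff 243 [293.6 223.6] ctr [ 447. -128.] sides [(43, -15), (50, -105)]
swage 317 [342.5 230. ] ctr [ 431. -266.] sides [(64, -53), (40, -143)]
nut 251 [151.  230.5] ctr [424. 279.] sides [(57, -90), (60, -179)]
offcut 343 [117.  192.8] ctr [531. 375.] sides [(66, -55), (44, -145)]
```

View pics/t1.png

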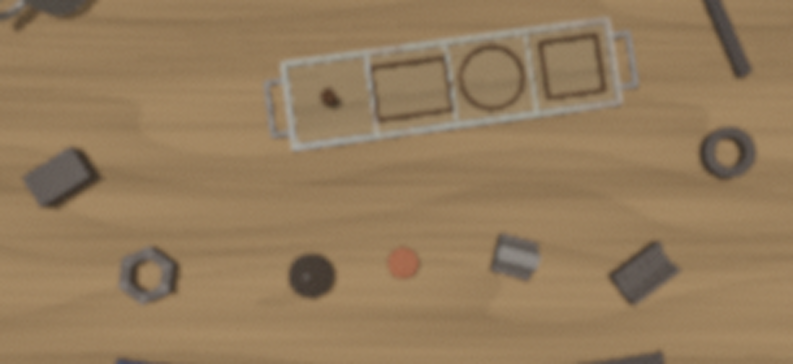

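View pics/s1.png

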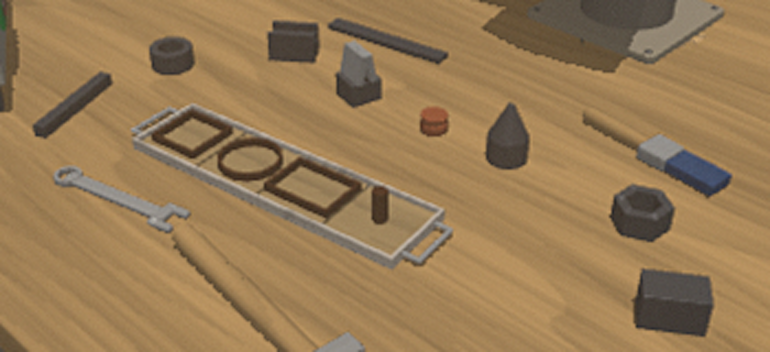

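The top crop shows the nests in the order peg (330,97), long (412,89), round (491,77), square (571,67), with caddy corners at (281,62), (608,20), (622,103) and (294,148). The scene crop confirms the groove on the far-row block and the six-sided nut next to the cone. Now I'll compute the caddy frame, refine the tool positions and cross-check both views.

Run:
```python
from h import *
T=lambda x,y:((x+.5)/2.6-.5+95,(y+.5)/2.6-.5+125)
S=lambda p:np.round([(a-b+.5)*2.2-.5 for a,b in zip(proj('scene',p),(70,125))])
c=np.array([ray('top',*T(*q),18)[:2] for q in [(281,62),(608,20),(622,103),(294,148)]])
print('sides',[round(float(np.hypot(*(c[i]-c[i-1])))) for i in range(4)])
C=c.mean(0); d=(c[1]+c[2]-c[0]-c[3]); d/=np.hypot(*d); print('caddy',C,'row dir',d,np.degrees(np.arctan2(d[1],d[0])))
for k,o,q in [('peg',-138,None),('long',-46,(412,89)),('round',46,(491,77)),('square',138,(571,67))]:
    p=C+d*o; print(k,np.round(p,1),'meas',q and np.round(ray('top',*T(*q),19)[:2],1),'scene',S([*p,19]),'pegtop',S([*p,49]))
im=cv2.imread('pics/top0.png'); hsv=cv2.cvtColor(im,cv2.COLOR_BGR2HSV)
m=((hsv[...,1]<85)|(hsv[...,2]<75)).astype(np.uint8)*255
for k,(u,v,z) in dict(ring=(375,183,30),cone=(215,231,32),cutoff=(293,224,32),swage=(343,230,42),nut=(152,231,30),offcut=(118,193,42)).items():
    w=m[v-22:v+22,u-22:u+22]; n,l,s,cc=cv2.connectedComponentsWithStats(w); i=1+np.argmax(s[1:,4])
    pts=(np.argwhere(l==i)[:,::-1]+[u-22,v-22]).astype(np.float32)
    h=pts.max(0)-pts.min(0)+1; ctr=(pts.max(0)+pts.min(0))/2
    p=ray('top',*ctr,z); r=cv2.minAreaRect(pts); print(k,'bbox',h*2.88,ctr,'xy',np.round(p[:2],1),'rect',r,'scene base,top',S([*p[:2],0]),S([*p[:2],z]))
# hand-read top-face corners in crop
for k,z,q in [('swage',42,[(610,276),(659,242),(678,269),(633,303)])]:
    b=np.array([ray('top',*T(*a),z)[:2] for a in q]);print(k,b.mean(0),[(np.hypot(*e).round(),np.degrees(np.arctan2(e[1],e[0])).round()) for e in np.diff(b,axis=0)])
for k,s in dict(swage=(343,230),cutoff=(293,224)).items():
    cv2.imwrite(f'pics/{k}.png',cv2.resize(im[s[1]-18:s[1]+18,s[0]-20:s[0]+20],None,fx=9,fy=9,interpolation=cv2.INTER_CUBIC))
cv2.imwrite('pics/z.png',np.hstack([cv2.imread(f'pics/{k}.png') for k in('swage','cutoff')]))
```

```text
sides [99, 373, 96, 373]
caddy [642.24979967 -55.38749559] row dir [ 0.14195932 -0.98987249] -81.83876029448541
peg [622.7  81.2] meas None scene [377. 211.] pegtop [377. 188.]
long [635.7  -9.9] meas [634.9 -10.7] scene [310. 181.] pegtop [309. 159.]
round [ 648.8 -100.9] meas [649.4 -99.6] scene [248. 154.] pegtop [246. 132.]
square [ 661.8 -192. ] meas [ 661.7 -190. ] scene [190. 128.] pegtop [187. 107.]
ring bbox [60.480003 54.72    ] [375. 183.] xy [ 566.4 -363.9] rect ((375.0, 183.0), (18.0, 20.0), 90.0) scene base,top [172.  65.] [169.  46.]
cone bbox [46.08 43.2 ] [214.5 231. ] xy [424.5  98. ] rect ((214.5, 231.0), (14.0, 15.0), 90.0) scene base,top [503. 156.] [505. 133.]
cutoff bbox [57.600002 51.840004] [293.5 223.5] xy [ 447.6 -127.8] rect ((293.5660400390625, 223.5188751220703), (18.406312942504883, 15.52174186706543), 15.94539737701416) scene base,top [355.  95.] [355.  74.]
swage bbox [77.76 69.12] [343.  229.5] xy [ 431.9 -267.4] rect ((342.6600036621094, 229.8800048828125), (15.399999618530273, 23.200000762939453), 53.13010025024414) scene base,top [292.  55.] [291.  28.]
nut bbox [66.240005 66.240005] [151. 231.] xy [423.  279.4] rect ((150.8716278076172, 230.479736328125), (22.435794830322266, 20.924575805664062), 35.53767776489258) scene base,top [636. 221.] [640. 199.]
offcut bbox [80.64     66.240005] [117.5 193. ] xy [530.2 374.2] rect ((117.27941131591797, 192.86766052246094), (16.336353302001953, 25.156450271606445), 57.528804779052734) scene base,top [662. 314.] [670. 281.]
swage [ 431.93391338 -266.81497973] [(np.float64(66.0), np.float64(-55.0)), (np.float64(36.0), np.float64(-145.0)), (np.float64(62.0), np.float64(127.0))]
```

View pics/z.png

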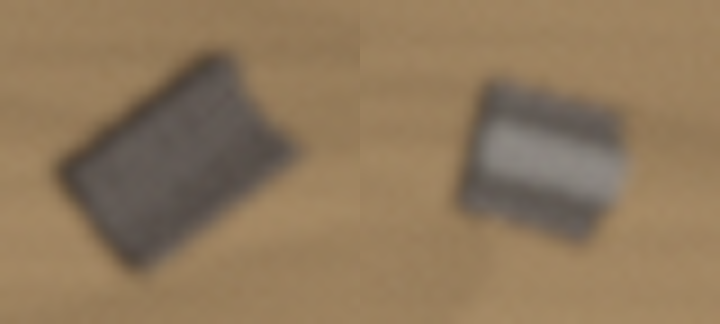

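Both views agree to about 2–3 mm. The swage's long axis lies at −54°, the cut-off's blade at about 75°, and the row direction is −81.8°. All placings will close along nest x (8.2°). I'll start with the ring.

Call:
arm_command --targets '[[[0.0377,0.0205,-0.009,0,0,0.1392,1],[0.0377,0.0205,-0.009,0,0,0.1392,1],[0.0377,0.0205,-0.009,0,0,0.1392,1],[0.0377,0.0205,-0.009,0,0,0.1392,1],[0.0377,0.0205,-0.009,0,0,0.1392,1],[0.0377,0.0205,-0.009,0,0,0.1392,1],[0.0377,0.0205,-0.009,0,0,0.1392,1],[0.0377,0.0205,-0.009,0,0,0.1392,1],[0.0377,0.0205,-0.009,0,0,0.1392,1],[0,0,0,0,0,0.1392,1]]]' --force 60

```text
time: 1.35
tool_pos: [530.3, -382.0, 148.3]
tcp_rot: [-179.9, -0.2, 98.6]
ft_force: [-0.1, -0.3, -0.1]
finger_gap: 85.4
grip_force: 0.0
```

Call:
arm_command --targets '[[[0.018,0.009,-0.02,0,0,0,1],[0.018,0.009,-0.03,0,0,0,1],[0,0,-0.03,0,0,0,1],[0,0,-0.03,0,0,0,1],[0,0,-0.02,0,0,0,1],[0,0,-0.01,0,0,0,1],[0,0,0,0,0,0,1]]]'

```text
time: 2.22
tool_pos: [564.3, -366.8, 9.9]
tcp_rot: [-180.0, -0.0, 98.1]
ft_force: [-0.2, 0.9, 0.4]
finger_gap: 85.6
grip_force: 0.0
```

Call:
arm_command --targets '[[[0,0,0,0,0,0,-0.2],[0,0,0,0,0,0,-0.2],[0,0,0,0,0,0,-0.2],[0,0,0,0,0,0,-0.2],[0,0,0,0,0,0,-0.2],[0,0,0,0,0,0,-0.2]]]'

```text
time: 2.98
tool_pos: [566.0, -367.9, 12.8]
tcp_rot: [179.8, 0.2, 98.1]
ft_force: [-0.1, -0.5, 6.3]
finger_gap: 55.2
grip_force: 64.5
```

Call:
arm_command --targets '[[[0,0,0.01,0,0,0,-0.2],[0,0,0.02,0,0,0,-0.2],[0,0,0.04,0,0,0,-0.2],[0,0,0.04,0,0,0,-0.2],[0,0,0,0,0,0,-0.2]]]'

```text
time: 3.6
tool_pos: [567.3, -369.0, 126.9]
tcp_rot: [179.6, 0.4, 98.1]
ft_force: [0.5, -0.8, -3.8]
finger_gap: 55.0
grip_force: 64.3
```

```bash
cat > snap.py <<'E'
from h import *
import sys
# snap.py out name u0 v0 u1 v1 scale
o,n=sys.argv[1:3];a,b,c,d,s=map(int,sys.argv[3:8])
cv2.imwrite(f'pics/{o}.png',cv2.resize(cv2.cvtColor(viewer.snapshot(n),cv2.COLOR_RGB2BGR)[b:d,a:c],None,fx=s,fy=s,interpolation=cv2.INTER_CUBIC))
for i in range(1): x=status.sense(); print(x['tool_pos'],x['tcp_rot'],x['ft_force'],x['finger_gap'],x['grip_force'])
E
python3 snap.py ring1 scene 60 60 260 200 4
```

```text
[ 565.89971598 -367.97140306  123.64951862] [179.7891788    0.21553158  98.13526514] [-0.03704342  0.77865887 -3.79084866] 54.61105805492855 64.2772039398551
```

View pics/ring1.png

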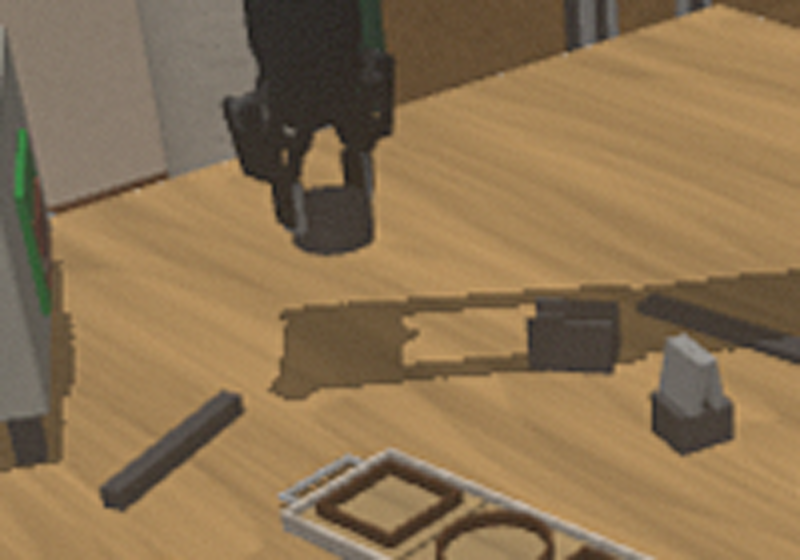

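The ring is held level by its outside, with a wrist load of 3.8 N (about 0.39 kg). Carrying it to the peg.

Call:
arm_command --targets '[[[0.003,0.02,0,0,0,0,-0.2],[0.005,0.04,0,0,0,0,-0.2],[0.007,0.054,0,0,0,0,-0.2],[0.007,0.054,0,0,0,0,-0.2],[0.007,0.054,0,0,0,0,-0.2],[0.007,0.054,0,0,0,0,-0.2],[0.007,0.054,0,0,0,0,-0.2],[0.007,0.054,0,0,0,0,-0.2],[0.005,0.04,0,0,0,0,-0.2],[0.002,0.022,0,0,0,0,-0.2]]]'

```text
time: 4.9
tool_pos: [619.6, 82.2, 118.1]
tcp_rot: [-179.8, -0.0, 98.3]
ft_force: [-0.5, -0.5, -3.3]
finger_gap: 54.8
grip_force: 64.2
```

Call:
arm_command --targets '[[[0,0,0,0,0,0,-0.2],[0,0,0,0,0,0,-0.2]]]'

```text
time: 5.15
tool_pos: [620.8, 78.5, 119.4]
tcp_rot: [-179.9, 0.0, 98.1]
ft_force: [0.4, 0.1, -3.1]
finger_gap: 55.3
grip_force: 64.2
```

```bash
python3 snap.py ring2 scene 130 130 290 250 5
```

```text
[621.05108383  78.04932501 119.64629705] [-1.79931077e+02  1.90273206e-02  9.80802248e+01] [-0.55730162  0.11178918 -2.97241718] 55.20164286163935 64.21882987953722
```

View pics/ring2.png

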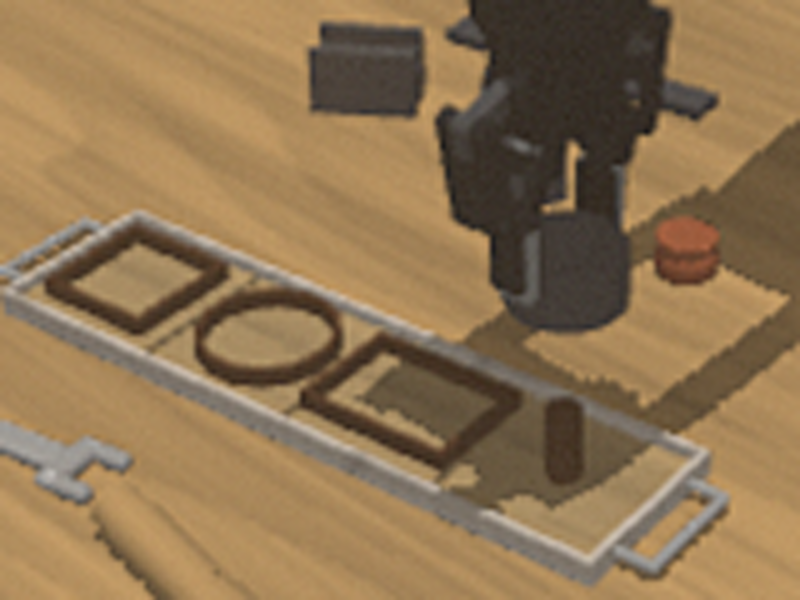

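The ring hangs directly over the peg: its centre is at about column 567 and the peg at 565. Lowering.

Call:
arm_command --targets '[[[0.001,0,-0.02,0,0,0,-0.2],[0,0,-0.025,0,0,0,-0.2],[0,0,-0.015,0,0,0,-0.2],[0,0,-0.015,0,0,0,-0.2],[0,0,-0.01,0,0,0,-0.2],[0,0,-0.006,0,0,0,-0.2],[0,0,-0.004,0,0,0,-0.2],[0,0,0,0,0,0,-0.2]]]'

```text
time: 6.2
tool_pos: [622.7, 79.2, 25.4]
tcp_rot: [180.0, 0.0, 98.1]
ft_force: [-0.3, 0.4, -3.8]
finger_gap: 55.2
grip_force: 64.2
```

Call:
arm_command --targets '[[[0,0,-0.002,0,0,0,-0.2],[0,0,-0.002,0,0,0,-0.2],[0,0,0,0,0,0,-0.2]]]'

```text
time: 6.58
tool_pos: [622.8, 79.2, 21.7]
tcp_rot: [180.0, 0.0, 98.1]
ft_force: [-1.0, 0.4, -0.8]
finger_gap: 55.0
grip_force: 64.5
```

The wrist load has dropped to about 0.8 N, so the ring is seated. Opening, rising and going to the cone.

Call:
arm_command --targets '[[[0,0,0,0,0,0,0.9],[0,0,0,0,0,0,0.9],[0,0,0,0,0,0,0.9],[0,0,0,0,0,0,0.9],[0,0,0.03,0,0,0,1],[0,0,0.05,0,0,0,1],[0,0,0.045,0,0,0,1],[-0.03,0.003,0,0,0,0,1],[-0.05,0.005,0,0,0,0,1],[-0.05,0.005,0,0,0,0,1]]]'

```text
time: 7.82
tool_pos: [491.3, 92.2, 146.3]
tcp_rot: [180.0, -0.0, 98.1]
ft_force: [-0.9, 0.3, 0.9]
finger_gap: 85.4
grip_force: 0.0
```

Call:
arm_command --targets '[[[-0.05,0.004,0,0,0,0,1],[-0.018,0.002,0,0,0,0,1],[0,0,0,0,0,0,1]]]'

```text
time: 8.2
tool_pos: [423.9, 98.3, 146.5]
tcp_rot: [179.9, -0.0, 98.2]
ft_force: [-0.1, 1.7, 0.0]
finger_gap: 85.5
grip_force: 0.0
```

```bash
python3 snap.py cone1 scene 130 120 350 260 3
python3 - <<'E'
from h import *
x=status.sense();print(x['tool_pos'],x['tcp_rot'])
E
```

```text
[424.88544491  98.18829721 146.75542637] [1.79907906e+02 8.13994864e-03 9.81550018e+01] [ 0.39579839 -0.90516854 -0.22412129] 85.2774816551891 0.0
[424.88544491  98.18829721 146.75542637] [1.79907906e+02 8.13994864e-03 9.81550018e+01]
```

View pics/cone1.png

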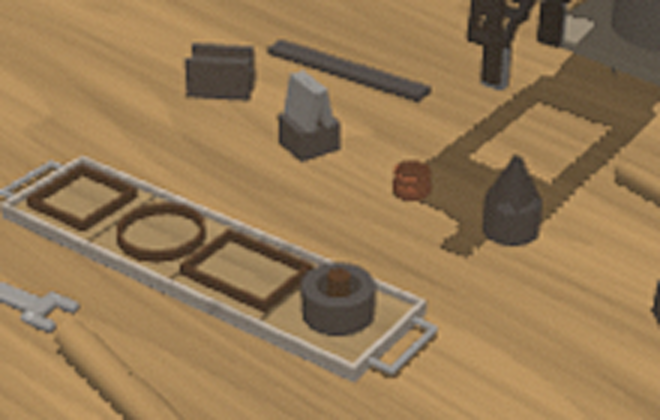

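The ring is seated with the peg showing through its hole, and the cone is untouched at (512,205) in this crop. Descending on the cone.

Call:
arm_command --targets '[[[0,0,-0.03,0,0,0,1],[0,0,-0.04,0,0,0,1],[0,0,-0.03,0,0,0,1],[0,0,-0.02,0,0,0,1],[0,0,-0.014,0,0,0,1],[0,0,0,0,0,0,-0.4],[0,0,0,0,0,0,-0.4],[0,0,0,0,0,0,-0.4],[0,0,0,0,0,0,-0.4],[0,0,0,0,0,0,-0.4]]]'

```text
time: 9.5
tool_pos: [426.1, 98.2, 13.7]
tcp_rot: [179.8, 0.0, 98.1]
ft_force: [0.5, 0.6, 5.9]
finger_gap: 47.4
grip_force: 64.0
```

Call:
arm_command --targets '[[[0,0,0,0,0,0,-0.4]]]'

```text
time: 9.62
tool_pos: [426.0, 98.2, 13.7]
tcp_rot: [179.8, 0.0, 98.1]
ft_force: [0.5, -0.7, 5.4]
finger_gap: 48.0
grip_force: 64.0
```

Call:
arm_command --targets '[[[0,0,0.01,0,0,0,-0.4],[0,0,0.03,0,0,0,-0.4],[0,0,0.05,0,0,0,-0.4],[0,0,0.03,0,0,0,-0.4],[0,0,0,0,0,0,-0.4],[0,0,0,0,0,0,-0.4]]]'

```text
time: 10.38
tool_pos: [423.1, 98.0, 130.3]
tcp_rot: [-179.8, -0.0, 98.1]
ft_force: [0.6, 0.2, -7.7]
finger_gap: 47.8
grip_force: 64.6
```

Call:
arm_command --targets '[[[0.01,-0.009,0,0,0,0,-0.4],[0.02,-0.018,0,0,0,0,-0.4],[0.03,-0.027,0,0,0,0,-0.4],[0.035,-0.031,0,0,0,0,-0.4],[0.035,-0.031,0,0,0,0,-0.4],[0.035,-0.031,0,0,0,0,-0.4],[0.03,-0.027,0,0,0,0,-0.4],[0.02,-0.018,0,0,0,0,-0.4],[0.01,-0.008,0,0,0,0,-0.4],[0,0,0,0,0,0,-0.4]]]'

```text
time: 11.62
tool_pos: [649.0, -102.4, 130.5]
tcp_rot: [-179.9, -0.1, 98.1]
ft_force: [0.2, -0.7, -7.1]
finger_gap: 47.7
grip_force: 64.6
```

Call:
arm_command --targets '[[[0,0,0,0,0,0,-0.4],[0,0,0,0,0,0,-0.4]]]'

```text
time: 11.88
tool_pos: [649.0, -101.1, 132.2]
tcp_rot: [-180.0, -0.0, 98.2]
ft_force: [0.1, 0.1, -6.6]
finger_gap: 47.4
grip_force: 64.6
```

Right over the round nest; lowering to z ≈ 26 first.

Call:
arm_command --targets '[[[0,0,-0.02,0,0,0,-0.4],[0,0,-0.03,0,0,0,-0.4],[0,0,-0.03,0,0,0,-0.4],[0,0,-0.014,0,0,0,-0.4],[0,0,-0.008,0,0,0,-0.4],[0,0,-0.004,0,0,0,-0.4],[0,0,0,0,0,0,-0.4]]]'

```text
time: 12.75
tool_pos: [650.2, -102.0, 27.1]
tcp_rot: [179.9, 0.0, 98.1]
ft_force: [-0.2, 0.2, -6.1]
finger_gap: 47.5
grip_force: 64.5
```

```bash
python3 snap.py cone2 scene 110 110 270 230 5
```

```text
[ 650.27263091 -102.052624     27.34012382] [1.79913487e+02 3.29179122e-02 9.81376051e+01] [-0.0203763   0.16842264 -6.00183418] 47.38528073769965 64.54078063834459
```

View pics/cone2.png

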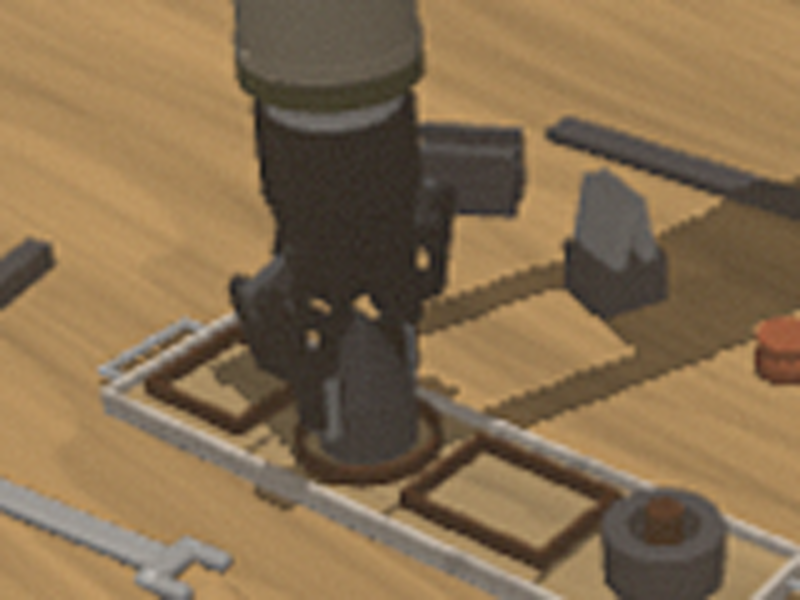

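The cone is inside the round rim: foot centre at about (373,445), rim centre at about (368,438). Lowering the last 5 mm.

Call:
arm_command --targets '[[[0,0,-0.003,0,0,0,-0.4],[0,0,-0.002,0,0,0,-0.4],[0,0,0,0,0,0,-0.4]]]'

```text
time: 13.18
tool_pos: [650.1, -102.1, 22.8]
tcp_rot: [179.9, 0.0, 98.1]
ft_force: [-5.1, 0.4, 4.4]
finger_gap: 47.7
grip_force: 65.7
```

Contact is felt, so the cone is seated. Releasing, rising and moving to the cut-off tool with a −23° turn.

Call:
arm_command --targets '[[[0,0,0,0,0,0,0.9],[0,0,0,0,0,0,0.9],[0,0,0,0,0,0,0.9],[0,0,0,0,0,0,0.9],[0,0,0.03,0,0,0,1],[0,0,0.05,0,0,0,1],[0,0,0.045,0,0,0,1],[-0.03,-0.004,0,0,0,-0.1,1],[-0.05,-0.007,0,0,0,-0.1,1],[-0.05,-0.007,0,0,0,-0.1,1]]]'

```text
time: 14.42
tool_pos: [518.3, -120.0, 146.4]
tcp_rot: [180.0, 0.0, 80.8]
ft_force: [-0.5, -0.0, 1.5]
finger_gap: 85.7
grip_force: 0.0
```

Call:
arm_command --targets '[[[-0.045,-0.006,0,0,0,-0.1,1],[-0.025,-0.003,0,0,0,0,1],[0,0,0,0,0,0,1],[0,0,0,0,0,0,1]]]'

```text
time: 14.92
tool_pos: [450.3, -129.0, 146.7]
tcp_rot: [179.9, -0.0, 75.2]
ft_force: [-0.0, 0.6, -0.2]
finger_gap: 85.5
grip_force: 0.0
```

```bash
python3 snap.py cut1 scene 110 110 310 230 4
```

```text
[ 450.41964039 -128.95216332  146.65394488] [ 1.79943518e+02 -1.16431666e-03  7.52284497e+01] [-0.09686788 -0.35432415 -0.76442587] 85.50784878436323 0.0
```

View pics/cut1.png

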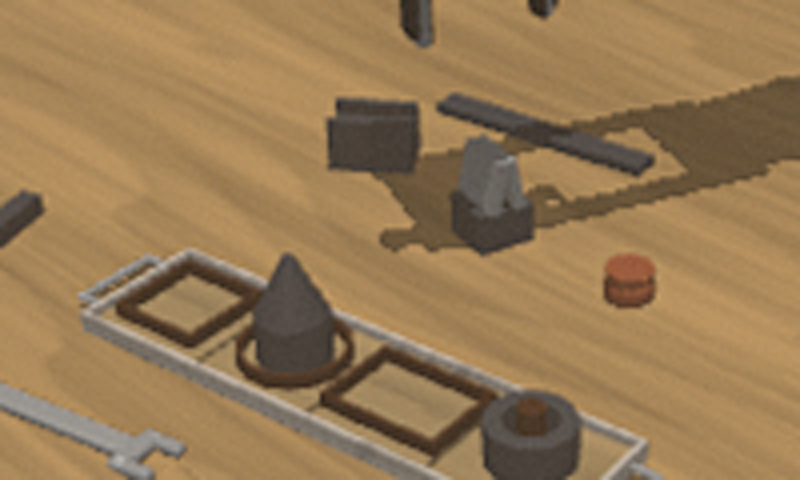

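The cone stands upright in the round rim at (293,345), and the cut-off tool is untouched. Descending on it.

Call:
arm_command --targets '[[[-0.002,0,-0.03,0,0,0,1],[0,0,-0.04,0,0,0,1],[0,0,-0.03,0,0,0,1],[0,0,-0.02,0,0,0,1],[0,0,-0.013,0,0,0,1],[0,0,0,0,0,0,-0.5],[0,0,0,0,0,0,-0.5],[0,0,0,0,0,0,-0.5],[0,0,0,0,0,0,-0.5],[0,0,0,0,0,0,-0.5]]]'

```text
time: 16.23
tool_pos: [448.6, -129.3, 14.6]
tcp_rot: [179.9, 0.0, 75.2]
ft_force: [-0.5, -0.1, 6.8]
finger_gap: 42.9
grip_force: 63.2
```

Call:
arm_command --targets '[[[0,0,0,0,0,0,-0.5],[0,0,0,0,0,0,-0.5]]]'

```text
time: 16.48
tool_pos: [448.6, -129.3, 14.6]
tcp_rot: [179.9, 0.0, 75.2]
ft_force: [-0.1, -0.2, 5.6]
finger_gap: 42.6
grip_force: 63.1
```

Call:
arm_command --targets '[[[0,0,0.01,0,0,0,-0.5],[0,0,0.03,0,0,0,-0.5],[0,0,0.05,0,0,0,-0.5],[0,0,0.03,0,0,0,-0.5],[0,0,0,0,0,0,-0.5],[0,0,0,0,0,0,-0.5]]]'

```text
time: 17.23
tool_pos: [446.4, -128.4, 131.5]
tcp_rot: [-179.9, -0.0, 75.2]
ft_force: [-0.5, 0.2, -6.3]
finger_gap: 42.2
grip_force: 63.0
```

Call:
arm_command --targets '[[[0.01,-0.003,0,0,0,0,-0.5],[0.02,-0.006,0,0,0,0.08,-0.5],[0.03,-0.009,0,0,0,0.08,-0.5],[0.034,-0.01,0,0,0,0.08,-0.5],[0.034,-0.01,0,0,0,0.08,-0.5],[0.034,-0.01,0,0,0,0.08,-0.5],[0.026,-0.008,0,0,0,0,-0.5],[0.018,-0.005,0,0,0,0,-0.5],[0.009,-0.002,0,0,0,0,-0.5],[0,0,0,0,0,0,-0.5]]]'

```text
time: 18.48
tool_pos: [662.2, -191.7, 131.5]
tcp_rot: [-179.9, -0.1, 98.1]
ft_force: [-0.4, 0.3, -6.2]
finger_gap: 42.5
grip_force: 63.0
```

Call:
arm_command --targets '[[[0,0,0,0,0,0,-0.5],[0,0,0,0,0,0,-0.5]]]'

```text
time: 18.73
tool_pos: [662.1, -191.8, 133.4]
tcp_rot: [-180.0, -0.0, 98.1]
ft_force: [0.2, 0.1, -5.4]
finger_gap: 42.6
grip_force: 63.0
```

Over the square nest. Lowering to z ≈ 29, then looking.

Call:
arm_command --targets '[[[0,0,-0.02,0,0,0,-0.5],[0,0,-0.03,0,0,0,-0.5],[0,0,-0.03,0,0,0,-0.5],[-0.001,0.001,-0.014,0,0,0,-0.5],[0,0,-0.007,0,0,0,-0.5],[0,0,-0.003,0,0,0,-0.5],[0,0,0,0,0,0,-0.5]]]'

```text
time: 19.6
tool_pos: [662.3, -191.2, 30.4]
tcp_rot: [179.9, 0.0, 98.1]
ft_force: [-0.1, 0.6, -5.5]
finger_gap: 43.0
grip_force: 62.9
```

```bash
python3 snap.py cut2 scene 80 90 240 210 5
```

```text
[ 662.38226369 -191.22360101   30.59799619] [1.79899755e+02 5.48358968e-02 9.81356159e+01] [-0.10875062  0.19746933 -6.17782105] 42.7165257118829 62.90288329124451
```

View pics/cut2.png

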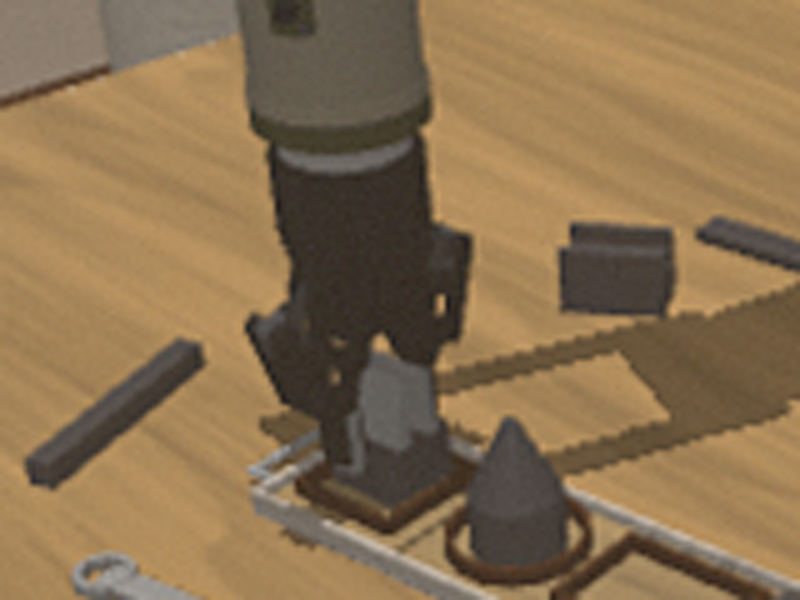

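The cut-off foot is centred in the square rim, with its front corner at (388,505) and the rim corner at (388,525). Lowering 7 mm.

Call:
arm_command --targets '[[[0,0,-0.004,0,0,0,-0.5],[0,0,-0.002,0,0,0,-0.5],[0,0,-0.001,0,0,0,-0.5],[0,0,0,0,0,0,-0.5]]]'

```text
time: 20.15
tool_pos: [661.8, -191.0, 23.7]
tcp_rot: [180.0, 0.0, 98.1]
ft_force: [-5.7, 1.6, 4.3]
finger_gap: 42.4
grip_force: 64.2
```

Seated. Releasing and going to the swage with a +28° turn.

Call:
arm_command --targets '[[[0,0,0,0,0,0,0.9],[0,0,0,0,0,0,0.9],[0,0,0,0,0,0,0.9],[0,0,0,0,0,0,0.9],[0,0,0.03,0,0,0,1],[0,0,0.05,0,0,0,1],[0,0,0.045,0,0,0,1],[-0.03,-0.01,0,0,0,0.1,1],[-0.05,-0.017,0,0,0,0.1,1],[-0.05,-0.017,0,0,0,0.1,1]]]'

```text
time: 21.4
tool_pos: [530.3, -235.2, 147.4]
tcp_rot: [180.0, 0.0, 115.6]
ft_force: [0.5, 0.1, 1.0]
finger_gap: 85.5
grip_force: 0.0
```

Call:
arm_command --targets '[[[-0.05,-0.017,0,0,0,0.1,1],[-0.035,-0.011,0,0,0,0.085,1],[-0.015,-0.004,0,0,0,0,1],[0,0,0,0,0,0,1],[0,0,0,0,0,0,1]]]'

```text
time: 22.02
tool_pos: [432.6, -266.7, 147.6]
tcp_rot: [180.0, 0.0, 125.9]
ft_force: [0.8, -0.1, -0.0]
finger_gap: 85.6
grip_force: 0.0
```

```bash
python3 snap.py sw1 scene 100 90 260 210 5
```

```text
[ 432.61302446 -266.58280323  147.43075212] [1.79974200e+02 1.94187231e-02 1.25934784e+02] [-0.05751547  0.43049611 -0.11619346] 85.52308284027087 0.0
```

View pics/sw1.png

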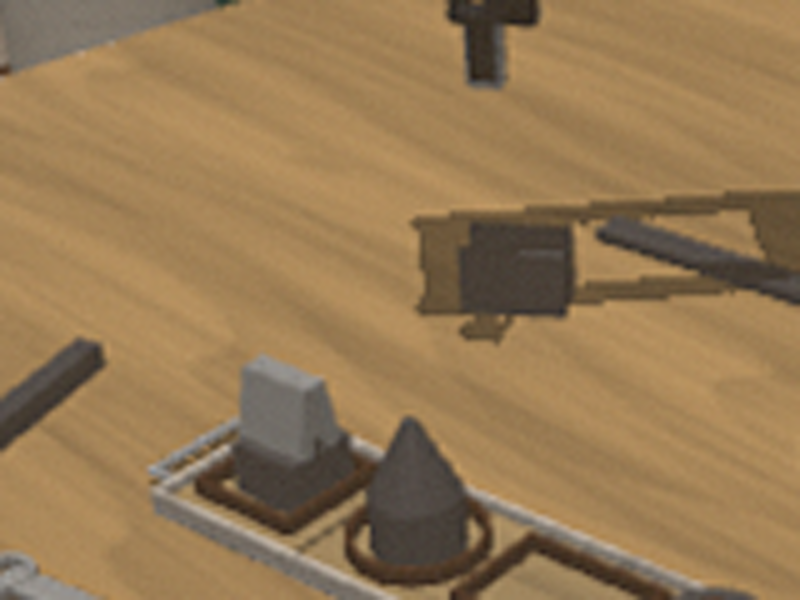

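The cut-off is seated square in its rim at (295,480), and the swage is in place under the gripper. Grasping it across its 40 mm width.

Call:
arm_command --targets '[[[-0.001,0,-0.03,0,0,0,1],[0,0,-0.04,0,0,0,1],[0,0,-0.03,0,0,0,1],[0,0,-0.02,0,0,0,1],[0,0,-0.013,0,0,0,1],[0,0,0,0,0,0,-0.6],[0,0,0,0,0,0,-0.6],[0,0,0,0,0,0,-0.6],[0,0,0,0,0,0,-0.6],[0,0,0,0,0,0,-0.6]]]'

```text
time: 23.32
tool_pos: [431.6, -267.7, 15.8]
tcp_rot: [179.9, 0.2, 125.9]
ft_force: [-0.0, 0.7, 6.4]
finger_gap: 39.2
grip_force: 62.2
```

Call:
arm_command --targets '[[[0,0,0,0,0,0,-0.6],[0,0,0,0,0,0,-0.6],[0,0,0,0,0,0,-0.6]]]'

```text
time: 23.7
tool_pos: [431.6, -267.6, 15.7]
tcp_rot: [179.9, 0.1, 125.9]
ft_force: [0.6, 0.3, 6.4]
finger_gap: 39.0
grip_force: 62.2
```

Call:
arm_command --targets '[[[0,0,0.01,0,0,0,-0.6],[0,0,0.03,0,0,0,-0.6],[0,0,0.05,0,0,0,-0.6],[0,0,0.05,0,0,0,-0.6],[0,0,0,0,0,0,-0.6],[0,0,0,0,0,0,-0.6]]]'

```text
time: 24.45
tool_pos: [429.7, -266.3, 153.1]
tcp_rot: [-180.0, -0.1, 125.9]
ft_force: [-0.1, 0.4, -6.5]
finger_gap: 38.9
grip_force: 61.6
```

Held (0.66 kg). Carrying it to the long nest with a −27.8° turn.

Call:
arm_command --targets '[[[0.01,0.012,0,0,0,0,-0.6],[0.02,0.025,0,0,0,-0.08,-0.6],[0.028,0.035,0,0,0,-0.08,-0.6],[0.03,0.038,0,0,0,-0.08,-0.6],[0.03,0.038,0,0,0,-0.08,-0.6],[0.03,0.038,0,0,0,-0.08,-0.6],[0.028,0.035,0,0,0,-0.085,-0.6],[0.02,0.024,0,0,0,0,-0.6],[0.009,0.011,0,0,0,0,-0.6],[0,0,0,0,0,0,-0.6]]]'

```text
time: 25.7
tool_pos: [634.8, -9.9, 152.5]
tcp_rot: [-179.8, -0.0, 98.2]
ft_force: [0.5, -1.5, -4.8]
finger_gap: 39.1
grip_force: 61.8
```

Call:
arm_command --targets '[[[0,0,0,0,0,0,-0.6],[0,0,0,0,0,0,-0.6]]]'

```text
time: 25.95
tool_pos: [635.0, -11.9, 154.2]
tcp_rot: [-180.0, 0.0, 98.1]
ft_force: [-0.3, -0.1, -5.0]
finger_gap: 39.0
grip_force: 61.8
```

Call:
arm_command --targets '[[[0,0.001,-0.03,0,0,0,-0.6],[0,0,-0.04,0,0,0,-0.6],[0,0,-0.03,0,0,0,-0.6],[0,0,-0.014,0,0,0,-0.6],[0,0,-0.007,0,0,0,-0.6],[0,0,-0.002,0,0,0,-0.6],[0,0,0,0,0,0,-0.6]]]'

```text
time: 26.82
tool_pos: [636.5, -10.0, 32.6]
tcp_rot: [179.9, 0.0, 98.1]
ft_force: [-0.5, 0.6, -4.3]
finger_gap: 38.9
grip_force: 61.7
```

```bash
python3 snap.py sw2 scene 130 110 290 230 5
```

```text
[636.53001746  -9.96328078  32.68398167] [1.79879984e+02 2.69343177e-02 9.81378196e+01] [ 0.14531763 -0.44154699 -5.27312013] 38.736969834429026 61.66242375969887
```

View pics/sw2.png

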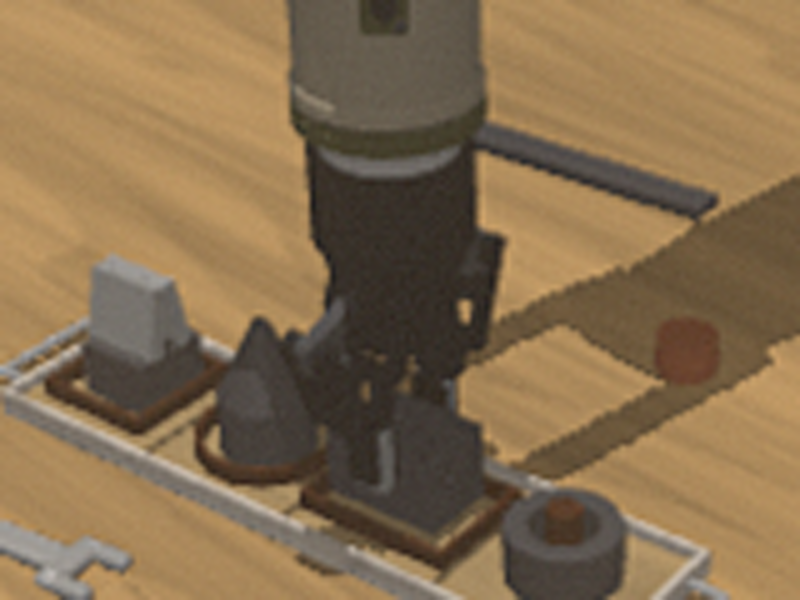

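The swage lies within the long rim, aligned with it: its front corner is at (440,530) and the rim corner at (440,560). Seat height is about 24.7, so I'll lower 8 mm.

Call:
arm_command --targets '[[[0,0,-0.004,0,0,0,-0.6],[0,0,-0.003,0,0,0,-0.6],[0,0,-0.001,0,0,0,-0.6],[0,0,0,0,0,0,-0.6]]]'

```text
time: 27.38
tool_pos: [635.9, -9.8, 24.8]
tcp_rot: [180.0, 0.0, 98.1]
ft_force: [-5.8, 1.1, 5.8]
finger_gap: 39.1
grip_force: 63.3
```

Call:
arm_command --targets '[[[0,0,0,0,0,0,0.7],[0,0,0,0,0,0,0.7],[0,0,0,0,0,0,0.7],[0,0,0,0,0,0,0.7],[0,0,0.03,0,0,0,0.8],[0,0,0.05,0,0,0,1],[0,0,0.05,0,0,0,1],[-0.05,0,0.02,0,0,0,1],[-0.06,0,0,0,0,0,1],[-0.05,0,0,0,0,0,1]]]'

```text
time: 28.62
tool_pos: [473.9, -9.9, 173.5]
tcp_rot: [180.0, 0.0, 98.1]
ft_force: [0.5, -0.6, 0.5]
finger_gap: 85.1
grip_force: 0.0
```

Call:
arm_command --targets '[[[-0.04,0,0,0,0,0,1],[0,0,0,0,0,0,1],[0,0,0,0,0,0,1],[0,0,0,0,0,0,1]]]'

```text
time: 29.12
tool_pos: [436.5, -10.0, 173.6]
tcp_rot: [180.0, 0.0, 98.1]
ft_force: [0.2, -0.1, -0.7]
finger_gap: 85.4
grip_force: 0.0
```

```bash
python3 snap.py end scene 100 120 420 300 2
```

```text
[436.31778647  -9.9579893  173.44608966] [1.79992432e+02 2.52752934e-03 9.81386111e+01] [-0.56289047 -1.1056093  -0.22104674] 85.37427260207608 0.0
```

View pics/end.png

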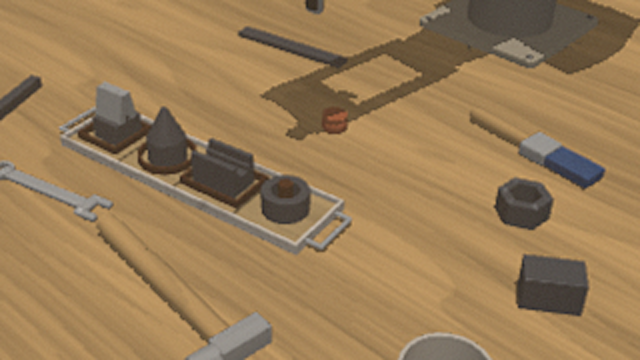

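All four tools stand seated in their nests: cut-off (113,120), cone (166,145), swage (222,172) and ring (286,200). The nut (523,202) and plain block (552,283) are where they were. Handing in.

```bash
python3 -c "
from bench import job
print(job.hand_in())"
```

```text
the job is handed in; nothing more can be done
None
```

I put all four press tools in their own nests and let go of them, left the nut and plain block untouched, and handed the job in at about 29 s; no verdict came back, but the last picture shows all four standing upright and seated.

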